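# Line up the printed gear set by size on the rail

### The job

Four freshly printed orange gears lie scattered among other bits on the bench. Line them up in order of size along the aluminium rail, one centred on each round black mark, the smallest next to the upright end stop and the largest farthest from it. Leave every gear lying flat with its hub up, released and at rest.

Things in the scene. Friction and masses are not known exactly. Their poses are not given: they have to be found in the camera images.
- gear_1: the smallest of four loose printed orange plastic spur gears: a toothed disc 32 mm across the teeth and 10 mm thick lying flat, with a plain round hub 20 mm in diameter rising 32 mm above the middle of its upper face (42 mm tall in all; 27 to 68 g). Origin: centre of the underside; z up along the hub. Grip it by the hub.
- gear_2: the second smallest of four loose printed orange plastic spur gears: a toothed disc 42 mm across the teeth and 10 mm thick lying flat, with a plain round hub 20 mm in diameter rising 32 mm above the middle of its upper face (42 mm tall in all; 27 to 68 g). Origin: centre of the underside; z up along the hub. Grip it by the hub.
- gear_3: the second largest of four loose printed orange plastic spur gears: a toothed disc 52 mm across the teeth and 10 mm thick lying flat, with a plain round hub 20 mm in diameter rising 32 mm above the middle of its upper face (42 mm tall in all; 27 to 68 g). Origin: centre of the underside; z up along the hub. Grip it by the hub.
- gear_4: the largest of four loose printed orange plastic spur gears: a toothed disc 62 mm across the teeth and 10 mm thick lying flat, with a plain round hub 20 mm in diameter rising 32 mm above the middle of its upper face (42 mm tall in all; 27 to 68 g). Origin: centre of the underside; z up along the hub. Grip it by the hub.
- rail: fixed flat aluminium rail lying on the bench, 70 mm wide (its x), 360 mm long (its y), 20 mm high. Origin: centre of the underside; its top is 20 mm above that. It carries the four marks in a row along its y, and the end stop at one end.
- mark_a: one of four identical flat round black marks, 34 mm in diameter, printed on top of the rail, 75 mm apart in one row along its middle; which name is which place in the row changes with every start. Origin: its centre, on the top face of the rail; z up.
- mark_b: one of four identical flat round black marks, 34 mm in diameter, printed on top of the rail, 75 mm apart in one row along its middle; which name is which place in the row changes with every start. Origin: its centre, on the top face of the rail; z up.
- mark_c: one of four identical flat round black marks, 34 mm in diameter, printed on top of the rail, 75 mm apart in one row along its middle; which name is which place in the row changes with every start. Origin: its centre, on the top face of the rail; z up.
- mark_d: one of four identical flat round black marks, 34 mm in diameter, printed on top of the rail, 75 mm apart in one row along its middle; which name is which place in the row changes with every start. Origin: its centre, on the top face of the rail; z up.
- stop: the end stop: black upright plate across one end of the rail, 70 mm long, 12 mm thick, standing 40 mm above the rail's top, fixed; either end, by the start. Origin: centre of its underside, on the rail's top, in line with the marks; the nearest mark's centre is 52 mm from it, the others 127, 202 and 277 mm. The rail's other end has only a flat grey end cap 2 mm high.
There are look-alikes about, which are no part of the job. Leave any yellow look-alike of the gear_4 alone.

How it is judged:
By the outcome, as a careful person would: the job done as asked, in the order asked, and still so for the second after the job is handed in, with the robot touching nothing.
It also fails if it takes over 93 s, if anything falls off the work surface, if the arm or the gripper's body presses on something with over 40 N, if the wrist force passes 120 N, or if a joint passes its speed limit or range.

### The arm

A 6-joint arm with a two-finger parallel gripper is mounted at the origin on the work surface. World frame = base frame: x ahead of the robot, y to its left, z up, the work surface at z = 0. Lengths are in m, angles in rad, forces in N, time in s.
With the tool pointing down it reaches from about 0.3 to 0.775 m from the base axis. Payload 14.6 kg.
Tool frame: the origin (TCP) lies midway between the tips of the shut fingers; the grasp point (between the pads) lies 19 mm behind it (grasp_offset is the distance from the TCP to the grasp point, in m); z points along the fingers, y is the line along which they close (so a half turn about z gives the same grasp; the last joint's range is limited). The gripper opens to 94 mm and grips with 3 to 60 N. Pads are 16 mm wide; open, the fingers measure 119 mm over their backs; the gripper's body (75 mm by 177 mm) begins 78 mm behind the grasp point.
Start: joints at [-1.376, 0.3, 1.521, -0, 1.321, -0.067], TCP at [0.142, -0.531, 0.205] pointing down, gripper open.
Joint ranges: [-3.03, 3.03], [-0.79, 2.21], [0.23, 2.52], [-1.04, 4.18], [0, 3.07], [-2.55, 2.55]. Speed limits (rad/s): [2.22, 2.22, 2.57, 3.14, 3.14, 3.14].

### API

Orientations are given as [roll, pitch, yaw] about the fixed x, y, z axes, in that order (R = Rz(yaw) Ry(pitch) Rx(roll)).
In Python, from station import * gives the robot as it stands. The module is installed in compiled form; this text tells all that it offers.
- The arm moves only by the tool send_rows, never from a script. Its argument "rows" is a list of rows, each an object of numbers: "dx", "dy", "dz": the shift along the tool's x, y, z in mm; "roll": the turn about the tool's z in degrees; "jaw": the closure, from -1 (fully open) to 1 (shut). In form: [{"dx": .., "dy": .., "dz": .., "roll": .., "jaw": ..}, ...]. A call has 1 to 12 rows; each row shifts and turns the commanded pose from where the row before left it, along the tool's axes as they then stand; what a row does not reach is not made up. A row lasts 1/12 s, in which the tool goes at most 41.7 mm and 7.16 degrees, less where a joint would pass 70% of its speed; a pose out of reach is approached as far as the arm can. A call is refused whole if a number of a shift passes 41.7 or a number of a turn 7.16, either way. A call with a gripper value outside its range is refused whole. The fingers move at their own pace and stop on an object; "force" is the grip in N (left out, the last holds). Time passes only in rows, so rows that do not move let the fingers close. It gives the time, the measured TCP pose, the force, the opening and the grip force at its end, in the units of the state.
- get_obs(): the state, without advancing time (a new reading comes with each control period).
- camera(name): name is "scene" or "top"; returns a dict with "frame" (400x640x3 uint8, red, green, blue), "z_map" (400x640 float32, m along the optical axis (not along the pixel's ray), 0 where there is no reading), "camera_matrix" (3x3 intrinsics, pixels), "rvec" (rotation vector, rad) and "tvec" (3), from world to camera coordinates, as OpenCV has them. Camera axes: x right, y down, z forward; pixel columns grow to the right and rows downward; lengths in m; the calibration is good to about 2 mm. A picture is of the moment at which its call begins.
- hand_in(): hands the job in; it is judged then, once.
The state is a dict: "time_s": time; "qpos": joint angles; "joint_vel": joint speeds; "tau": joint torques, N m; "ee_pos": TCP position; "eef_rot": TCP orientation; "force": force on the tool from outside, world axes, zero at the start; "moment": the same for the moment, N m; "grip_width": finger opening in m; "grip_force": force on a finger pad.
Only numpy, scipy, OpenCV 4.12 (cv2) and the standard library are available. Lean on these libraries where they do the work, as an engineer would, in place of code of your own. Each camera call takes 0.05 s, during which the arm holds its last target. There are 200 camera calls.

## Working session

There is one attempt and no reset: what is moved stays moved. The work goes in short steps, Python scripts to look and compute and a tool call to move; the robot and the scene stay as the last step left them, time stands still between calls to the robot, and variables do not carry over. Pictures are saved under pics/ and viewed, at most 14 in all, crops included, and the job is handed in when it is done.

Besides the shell and the picture viewer there is one more tool, called after ">>>" as a command line: name --argument value ..., lists and objects as JSON in quotes. send_rows: Moves the arm, as the interface text tells. Its arguments: {"type":"object","properties":{"rows":{"type":"array"},"force":{"type":"number"}},"required":["rows"]}

```bash
mkdir -p pics; cat > h.py <<'E'
from station import *
import numpy as np, cv2
def snap(n,f=None):
    c=camera(n)
    if f: cv2.imwrite('pics/'+f,c['frame'][:,:,::-1])
    K=np.array(c['camera_matrix']);R=cv2.Rodrigues(np.array(c['rvec'],float))[0];t=np.array(c['tvec'],float).ravel()
    z=c['z_map'];v,u=np.mgrid[0:400,0:640]
    P=np.stack([(u-K[0,2])/K[0,0]*z,(v-K[1,2])/K[1,1]*z,z],-1)
    W=(P-t)@R
    W[z==0]=np.nan
    return c['frame'],W
E
python3 - <<'E'
from h import *
for n in('top','scene'):
    f,W=snap(n,n+'1.png')
    np.save(n+'_W.npy',W);np.save(n+'_f.npy',f)
o=get_obs();print(o['ee_pos'],o['eef_rot'],o['time_s'],o['grip_width'])
E
```

```text
[ 0.142312   -0.53101816  0.2049628 ] [-3.14057085e+00 -7.42117688e-05  2.61835942e-01] 0.1 0.09431877631340163
```

View pics/top1.png

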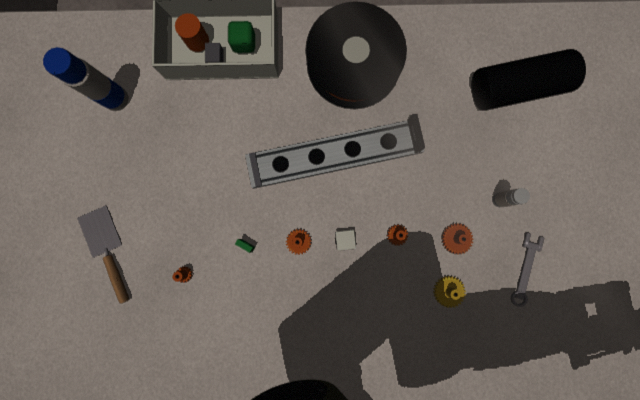

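View pics/scene1.png

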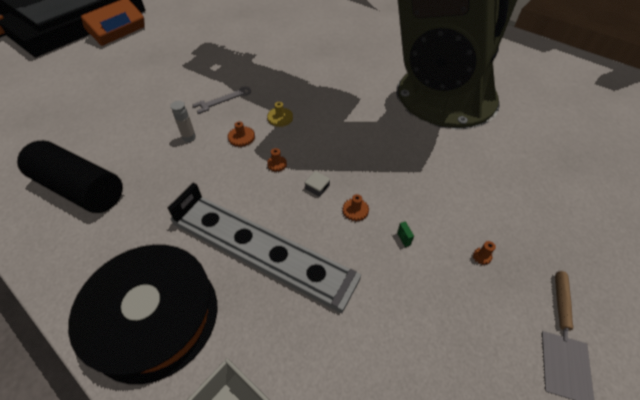

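Candidates in the top view are orange at (182,275), (299,241), (398,234) and (458,238). The yellow look-alike at (451,291) and the orange cylinder in the bin at (190,32) are not part of the job. The stop is the right-hand upright at (415,135). Next I'll measure the gears and marks.

```bash
cat > meas.py <<'E'
from h import *
def hubs(f,W,cands):
    # hub-top centre and disc centre/diameter by minimum circle on world points
    hsv=cv2.cvtColor(f,cv2.COLOR_RGB2HSV)
    org=((hsv[...,0]<14)&(hsv[...,1]>110)&(hsv[...,2]>40)).astype(np.uint8)
    n,l,s,c=cv2.connectedComponentsWithStats(org)
    for i in range(1,n):
        if s[i,4]<40: continue
        p=W[l==i]; p=p[~np.isnan(p[:,0])]
        if len(p)<20: continue
        zt=np.percentile(p[:,2],97); base=np.percentile(p[:,2],5)
        top=p[p[:,2]>zt-.006]; d=p[(p[:,2]<zt-.025)]
        cc,r=cv2.minEnclosingCircle(top[:,:2].astype(np.float32)); 
        dc,dr=cv2.minEnclosingCircle(d[:,:2].astype(np.float32)) if len(d)>5 else ((0,0),0)
        print(c[i].round(),s[i,4],'ztop %.3f base %.3f'%(zt,base),'top',np.round(cc,4),'d%.3f'%(2*r),'disc',np.round(dc,4),'d%.3f'%(2*dr))
if __name__=='__main__':
    for n in('top','scene'):
        print(n);f=np.load(n+'_f.npy');W=np.load(n+'_W.npy');hubs(f,W,0)
        g=cv2.cvtColor(f,cv2.COLOR_RGB2GRAY)
        m=((np.abs(W[...,2]-.02)<.006)&(g<60)).astype(np.uint8)
        k,l,s,c=cv2.connectedComponentsWithStats(m)
        for i in range(1,k):
            if s[i,4]>60:
                q=W[l==i];cc,r=cv2.minEnclosingCircle(q[:,:2].astype(np.float32))
                print('mark?',c[i].round(),s[i],q.mean(0).round(4),np.round(cc,4),'d%.3f'%(2*r))
        m=((W[...,2]>.045)&(W[...,2]<.07)).astype(np.uint8)
        k,l,s,c=cv2.connectedComponentsWithStats(m)
        for i in range(1,k):
            if s[i,4]>15: print('high',c[i].round(),s[i,4],np.nanmean(W[l==i],0).round(4))
        if n=='top':
            print([ (x,W[y,x].round(3)) for x,y in((345,238),(245,244),(510,197),(330,330))])
f=np.load('top_f.npy')[215:310,160:480,::-1]
cv2.imwrite('pics/crop1.png',cv2.resize(f,None,fx=2.5,fy=2.5,interpolation=cv2.INTER_CUBIC))
E
python3 meas.py
```

```text
top
[189.  30.] 697 ztop 0.073 base 0.020 top [0.8686 0.2496] d0.052 disc [0.8852 0.2661] d0.097
[397. 235.] 304 ztop 0.043 base 0.001 top [ 0.4534 -0.1617] d0.020 disc [ 0.4548 -0.1625] d0.044
[457. 238.] 688 ztop 0.043 base 0.007 top [ 0.4447 -0.2834] d0.021 disc [ 0.4444 -0.2849] d0.065
[298. 241.] 471 ztop 0.043 base 0.003 top [0.4426 0.0398] d0.020 disc [0.4432 0.0392] d0.051
[182. 275.] 171 ztop 0.043 base 0.003 top [0.3795 0.2731] d0.020 disc [0.3803 0.2726] d0.032
mark? [168.  29.] [163  11  24  52 187] [0.8899 0.3069 0.02  ] [0.8711 0.2929] d0.117
mark? [231.  12.] [188  10  84   6 261] [0.9238 0.1756 0.02  ] [0.9247 0.1781] d0.174
mark? [229.  73.] [164  45 114  33 271] [0.7925 0.1795 0.02  ] [0.8211 0.197 ] d0.244
mark? [475.  94.] [471  77  10  33  78] [ 0.7392 -0.3278  0.0199] [ 0.7407 -0.3281] d0.069
mark? [120. 101.] [108  88  18  22  74] [0.7369 0.4047 0.02  ] [0.7424 0.4142] d0.049
mark? [306. 147.] [251 128 141  49 362] [0.6348 0.02   0.0203] [ 0.6271 -0.0129] d0.294
mark? [388. 141.] [381 134  16  15 197] [ 0.6444 -0.1466  0.0206] [ 0.6446 -0.1466] d0.033
mark? [35
[... 2642 characters left out ...]
6  19  16 233] [0.6167 0.0011 0.0208] [0.6165 0.0007] d0.032
mark? [316. 273.] [307 265  19  17 262] [0.6024 0.0747 0.0208] [0.6023 0.0744] d0.033
mark? [560. 298.] [557 272  10  56 154] [0.3787 0.4034 0.016 ] [0.3788 0.405 ] d0.097
mark? [181. 348.] [153 321  50  48 141] [8.222e-01 5.000e-04 1.820e-02] [ 0.8214 -0.0085] d0.089
high [65. 20.] 2718 [ 0.47   -0.9845  0.0559]
high [469.  93.] 450 [0.0379 0.0619 0.0557]
high [420.  90.] 20 [ 0.0906 -0.0368  0.0492]
high [183. 121.] 146 [ 0.5279 -0.3627  0.0579]
high [ 71. 183.] 1261 [ 0.7705 -0.3801  0.0594]
high [183. 198.] 384 [ 0.6569 -0.1948  0.0562]
high [138. 309.] 14037 [ 0.826  -0.0748  0.0603]
high [222. 381.] 560 [0.8137 0.095  0.0622]
```

View pics/crop1.png

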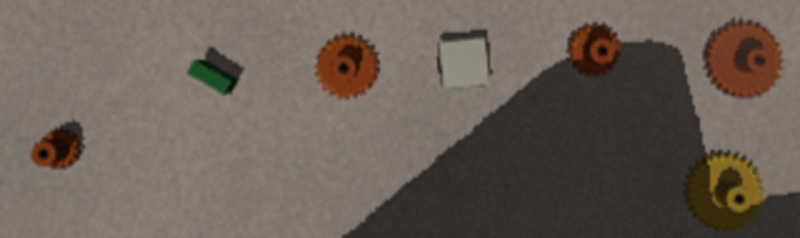

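All four gears stand upright, and their diameters match the description:

| Gear | Position (x, y) |
|---|---|
| g1 | (.381, .273) |
| g2 | (.454, -.162) |
| g3 | (.444, .040) |
| g4 | (.446, -.282) |

The marks, starting from the stop, are (.645, -.146), (.631, -.073), (.616, .001) and (.602, .074). I'll start with g4, with the jaws part open.

```bash
cat > go.py <<'E'
import sys
from h import *
from scipy.spatial.transform import Rotation as R
o=get_obs();print('t',round(o['time_s'],2),np.round(o['ee_pos'],4),np.round(o['eef_rot'],4),'w',round(o['grip_width'],4))
p=np.array(o['ee_pos']);r=R.from_euler('xyz',o['eef_rot'])
v=list(map(float,sys.argv[1:]))
for i in range(0,len(v),3):
    q=np.array(v[i:i+3]);print(q,'tool shift mm',np.round(r.inv().apply(q-p)*1000,1));p=q
E
python3 go.py .446 -.2822 .10 .446 -.2822 .016
```

```text
t 0.1 [ 0.1423 -0.531   0.205 ] [-3.1406e+00 -1.0000e-04  2.6180e-01] w 0.0943
[ 0.446  -0.2822  0.1   ] tool shift mm [ 357.7 -161.6  105.2]
[ 0.446  -0.2822  0.016 ] tool shift mm [-0.   0.1 84. ]
```

>>> send_rows --rows '[{"dx":29.8,"dy":-13.5,"dz":8.8,"jaw":0},{"dx":29.8,"dy":-13.5,"dz":8.8,"jaw":0},{"dx":29.8,"dy":-13.5,"dz":8.8,"jaw":0},{"dx":29.8,"dy":-13.5,"dz":8.8,"jaw":0},{"dx":29.8,"dy":-13.5,"dz":8.8,"jaw":0},{"dx":29.8,"dy":-13.5,"dz":8.8,"jaw":0},{"dx":29.8,"dy":-13.5,"dz":8.8,"jaw":0},{"dx":29.8,"dy":-13.5,"dz":8.8,"jaw":0},{"dx":29.8,"dy":-13.5,"dz":8.8,"jaw":0},{"dx":29.8,"dy":-13.5,"dz":8.8,"jaw":0},{"dx":29.8,"dy":-13.5,"dz":8.8,"jaw":0},{"dx":29.8,"dy":-13.5,"dz":8.8,"jaw":0}]' --force 20

```text
invalid input at $.rows[0]: expected keys dx, dy, dz, roll, jaw
```

>>> send_rows --rows '[{"jaw":0},{"jaw":0}]'

```text
invalid input at $.rows[0]: expected keys dx, dy, dz, roll, jaw
```

```bash
python3 go.py .446 -.2822 .016
```

```text
t 0.1 [ 0.1423 -0.531   0.205 ] [-3.1406e+00 -1.0000e-04  2.6180e-01] w 0.0943
[ 0.446  -0.2822  0.016 ] tool shift mm [ 357.7 -161.5  189.2]
```

>>> send_rows --rows '[{"dx":35.8,"dy":-16.2,"dz":10.5,"roll":0,"jaw":0},{"dx":35.8,"dy":-16.2,"dz":10.5,"roll":0,"jaw":0},{"dx":35.8,"dy":-16.2,"dz":10.5,"roll":0,"jaw":0},{"dx":35.8,"dy":-16.2,"dz":10.5,"roll":0,"jaw":0},{"dx":35.8,"dy":-16.2,"dz":10.5,"roll":0,"jaw":0},{"dx":35.8,"dy":-16.2,"dz":10.5,"roll":0,"jaw":0},{"dx":35.8,"dy":-16.2,"dz":10.5,"roll":0,"jaw":0},{"dx":35.8,"dy":-16.2,"dz":10.5,"roll":0,"jaw":0},{"dx":35.8,"dy":-16.2,"dz":10.5,"roll":0,"jaw":0},{"dx":35.8,"dy":-16.2,"dz":10.5,"roll":0,"jaw":0},{"dx":0,"dy":0,"dz":0,"roll":0,"jaw":0},{"dx":0,"dy":0,"dz":0,"roll":0,"jaw":0}]' --force 20

```text
time_s: 1.1
ee_pos: [0.4469, -0.2806, 0.0995]
eef_rot: [-3.14, 0.001, 0.265]
force: [-0.7, -0.4, 1.0]
grip_width: 0.0468
grip_force: 0.0
```

```bash
python3 go.py .446 -.2822 .016
```

```text
t 1.1 [ 0.4469 -0.2806  0.0995] [-3.1402e+00  1.2000e-03  2.6500e-01] w 0.0468
[ 0.446  -0.2822  0.016 ] tool shift mm [-1.1  1.4 83.5]
```

>>> send_rows --rows '[{"dx":0,"dy":0,"dz":28,"roll":0,"jaw":0},{"dx":0,"dy":0,"dz":28,"roll":0,"jaw":0},{"dx":0,"dy":0,"dz":18,"roll":0,"jaw":0},{"dx":0,"dy":0,"dz":10,"roll":0,"jaw":0},{"dx":0,"dy":0,"dz":0,"roll":0,"jaw":0},{"dx":0,"dy":0,"dz":0,"roll":0,"jaw":0},{"dx":0,"dy":0,"dz":0,"roll":0,"jaw":0}]'

```text
time_s: 1.68
ee_pos: [0.4466, -0.2829, 0.0178]
eef_rot: [3.14, -0.001, 0.261]
force: [0.5, -0.4, -0.5]
grip_width: 0.0469
grip_force: 0.0
```

>>> send_rows --rows '[{"dx":0,"dy":0,"dz":0,"roll":0,"jaw":1},{"dx":0,"dy":0,"dz":0,"roll":0,"jaw":1},{"dx":0,"dy":0,"dz":0,"roll":0,"jaw":1},{"dx":0,"dy":0,"dz":0,"roll":0,"jaw":1},{"dx":0,"dy":0,"dz":0,"roll":0,"jaw":1},{"dx":0,"dy":0,"dz":-20,"roll":0,"jaw":1},{"dx":0,"dy":0,"dz":-30,"roll":0,"jaw":1},{"dx":0,"dy":0,"dz":-40,"roll":0,"jaw":1},{"dx":0,"dy":0,"dz":0,"roll":0,"jaw":1},{"dx":0,"dy":0,"dz":0,"roll":0,"jaw":1}]'

```text
time_s: 2.52
ee_pos: [0.447, -0.2826, 0.1083]
eef_rot: [3.139, -0.002, 0.262]
force: [-0.4, 1.2, -1.5]
grip_width: 0.0194
grip_force: 20.0
```

```bash
cat >> go.py <<'E'
if o['grip_width']<.03:   # held hub relative to TCP, seen by both cameras
    for n in('top','scene'):
        f,W=snap(n); p=np.array(get_obs()['ee_pos'])
        hsv=cv2.cvtColor(f,cv2.COLOR_RGB2HSV)
        m=(hsv[...,0]<14)&(hsv[...,1]>110)&(np.hypot(W[...,0]-p[0],W[...,1]-p[1])<.05)&(W[...,2]<p[2]+.005)&(W[...,2]>p[2]-.03)
        q=W[m]
        if len(q)>5: print(n,len(q),'disc',np.round(cv2.minEnclosingCircle(q[:,:2].astype(np.float32)),4) if 0 else cv2.minEnclosingCircle(q[:,:2].astype(np.float32)),'tcp',p.round(4),'z',q[:,2].min().round(4),q[:,2].max().round(4))
E
python3 go.py .6018 .0742 .107 .6018 .0742 .038
```

```text
t 2.52 [ 0.447  -0.2826  0.1083] [ 3.1385e+00 -2.5000e-03  2.6190e-01] w 0.0194
[0.6018 0.0742 0.107 ] tool shift mm [ 241.9 -304.6    1. ]
[0.6018 0.0742 0.038 ] tool shift mm [-0.2 -0.2 69. ]
top 105 disc ((0.46861958503723145, -0.2754749059677124), 0.01731126382946968) tcp [ 0.4463 -0.2821  0.1066] z 0.091 0.1052
scene 356 disc ((0.4454765021800995, -0.28083837032318115), 0.03051944263279438) tcp [ 0.4458 -0.2818  0.1056] z 0.0892 0.1106
```

>>> send_rows --rows '[{"dx":12,"dy":-15,"dz":0,"roll":0,"jaw":1},{"dx":24,"dy":-30,"dz":0,"roll":0,"jaw":1},{"dx":24,"dy":-30,"dz":0,"roll":0,"jaw":1},{"dx":24,"dy":-30,"dz":0,"roll":0,"jaw":1},{"dx":24,"dy":-30,"dz":0,"roll":0,"jaw":1},{"dx":24,"dy":-30,"dz":0,"roll":0,"jaw":1},{"dx":24,"dy":-30,"dz":0,"roll":0,"jaw":1},{"dx":24,"dy":-30,"dz":0,"roll":0,"jaw":1},{"dx":24,"dy":-30,"dz":0,"roll":0,"jaw":1},{"dx":24,"dy":-30,"dz":0,"roll":0,"jaw":1},{"dx":14,"dy":-20,"dz":0,"roll":0,"jaw":1},{"dx":0,"dy":0,"dz":0,"roll":0,"jaw":1}]'

```text
time_s: 3.62
ee_pos: [0.6011, 0.0793, 0.1043]
eef_rot: [-3.141, 0.002, 0.266]
force: [-0.4, -0.5, -0.6]
grip_width: 0.0195
grip_force: 20.0
```

```bash
python3 go.py .6018 .0742 .038
```

```text
t 3.62 [0.6011 0.0793 0.1043] [-3.1405e+00  2.3000e-03  2.6570e-01] w 0.0195
[0.6018 0.0742 0.038 ] tool shift mm [-0.5  5.2 66.3]
scene 679 disc ((0.5999811291694641, 0.07647547125816345), 0.030969716608524323) tcp [0.6003 0.0756 0.1046] z 0.0869 0.1094
```

>>> send_rows --rows '[{"dx":0.7,"dy":1.1,"dz":20,"roll":0,"jaw":1},{"dx":0,"dy":0,"dz":20,"roll":0,"jaw":1},{"dx":0,"dy":0,"dz":14,"roll":0,"jaw":1},{"dx":0,"dy":0,"dz":8,"roll":0,"jaw":1},{"dx":0,"dy":0,"dz":0,"roll":0,"jaw":1},{"dx":0,"dy":0,"dz":0,"roll":0,"jaw":1},{"dx":0,"dy":0,"dz":0,"roll":0,"jaw":1}]'

```text
time_s: 4.3
ee_pos: [0.6024, 0.0739, 0.0454]
eef_rot: [3.141, -0.001, 0.261]
force: [0.8, 1.1, -0.0]
grip_width: 0.0195
grip_force: 20.0
```

```bash
python3 go.py .6018 .0742 .038
```

```text
t 4.3 [0.6024 0.0739 0.0454] [ 3.1413e+00 -1.2000e-03  2.6130e-01] w 0.0195
[0.6018 0.0742 0.038 ] tool shift mm [-0.5 -0.5  7.4]
scene 594 disc ((0.6006775498390198, 0.0746622085571289), 0.03228676691651344) tcp [0.6025 0.0741 0.0455] z 0.0194 0.0504
```

>>> send_rows --rows '[{"dx":0,"dy":0,"dz":4,"roll":0,"jaw":1},{"dx":0,"dy":0,"dz":2.5,"roll":0,"jaw":1},{"dx":0,"dy":0,"dz":0,"roll":0,"jaw":1},{"dx":0,"dy":0,"dz":0,"roll":0,"jaw":1},{"dx":0,"dy":0,"dz":0,"roll":0,"jaw":1}]'

```text
time_s: 4.82
ee_pos: [0.602, 0.0743, 0.038]
eef_rot: [-3.142, -0.0, 0.262]
force: [0.2, -0.2, 0.2]
grip_width: 0.0196
grip_force: 20.0
```

>>> send_rows --rows '[{"dx":0,"dy":0,"dz":0,"roll":0,"jaw":0.1},{"dx":0,"dy":0,"dz":0,"roll":0,"jaw":0.1},{"dx":0,"dy":0,"dz":0,"roll":0,"jaw":0.1},{"dx":0,"dy":0,"dz":0,"roll":0,"jaw":0.1},{"dx":0,"dy":0,"dz":-15,"roll":0,"jaw":0.1},{"dx":0,"dy":0,"dz":-25,"roll":0,"jaw":0.1},{"dx":0,"dy":0,"dz":-25,"roll":0,"jaw":0},{"dx":0,"dy":0,"dz":0,"roll":0,"jaw":0}]'

```text
time_s: 5.48
ee_pos: [0.6041, 0.0744, 0.108]
eef_rot: [3.14, -0.007, 0.262]
force: [1.3, 0.5, 0.5]
grip_width: 0.0466
grip_force: 0.0
```

```bash
python3 go.py .4438 .0402 .102 .4438 .0402 .016
```

```text
t 5.48 [0.6041 0.0744 0.108 ] [ 3.1402 -0.0069  0.2618] w 0.0466
[0.4438 0.0402 0.102 ] tool shift mm [-163.7   -8.4    4.8]
[0.4438 0.0402 0.016 ] tool shift mm [-0.6 -0.1 86. ]
```

>>> send_rows --rows '[{"dx":-17.4,"dy":-1.1,"dz":0,"roll":0,"jaw":0},{"dx":-36,"dy":-2,"dz":0,"roll":0,"jaw":0},{"dx":-36,"dy":-2,"dz":0,"roll":0,"jaw":0},{"dx":-36,"dy":-2,"dz":0,"roll":0,"jaw":0},{"dx":-36,"dy":-1,"dz":0,"roll":0,"jaw":0},{"dx":0,"dy":0,"dz":10,"roll":0,"jaw":0},{"dx":0,"dy":0,"dz":20,"roll":0,"jaw":0},{"dx":0,"dy":0,"dz":20,"roll":0,"jaw":0},{"dx":0,"dy":0,"dz":0,"roll":0,"jaw":0},{"dx":0,"dy":0,"dz":0,"roll":0,"jaw":0},{"dx":0,"dy":0,"dz":0,"roll":0,"jaw":0}]'

```text
time_s: 6.4
ee_pos: [0.4445, 0.0403, 0.0536]
eef_rot: [3.141, -0.001, 0.262]
force: [-0.7, -0.4, 0.2]
grip_width: 0.047
grip_force: 0.0
```

```bash
python3 go.py .4438 .0402 .016; python3 - <<'E'
from h import *
import meas
for n in('top','scene'):
    f,W=snap(n,n+'2.png');print(n);meas.hubs(f,W,0)
E
```

```text
t 6.4 [0.4445 0.0403 0.0536] [ 3.1415e+00 -6.0000e-04  2.6190e-01] w 0.047
[0.4438 0.0402 0.016 ] tool shift mm [-0.7 -0.1 37.6]
top
[189.  31.] 750 ztop 0.073 base 0.021 top [0.8688 0.2497] d0.052 disc [0.8851 0.264 ] d0.096
[280. 163.] 705 ztop 0.063 base 0.025 top [0.5997 0.0732] d0.020 disc [0.6015 0.0734] d0.064
[397. 234.] 309 ztop 0.043 base 0.001 top [ 0.4535 -0.1615] d0.020 disc [ 0.4551 -0.1626] d0.043
[182. 275.] 185 ztop 0.043 base 0.003 top [0.3794 0.273 ] d0.021 disc [0.38   0.2725] d0.032
scene
[112.  21.] 1536 ztop 0.073 base 0.007 top [ 0.3704 -0.9243] d0.149 disc [ 0.3508 -0.9167] d0.209
[276. 161.] 287 ztop 0.043 base 0.004 top [ 0.4572 -0.1592] d0.017 disc [ 0.4549 -0.161 ] d0.041
[355. 208.] 502 ztop 0.043 base 0.004 top [0.444 0.04 ] d0.019 disc [0.4402 0.0373] d0.062
[484. 253.] 332 ztop 0.043 base 0.004 top [0.3816 0.273 ] d0.020 disc [0.3823 0.2732] d0.031
[316. 271.] 993 ztop 0.063 base 0.025 top [0.6007 0.0739] d0.021 disc [0.5999 0.0719] d0.066
[180. 350.] 323 ztop 0.021 base 0.004 top [ 0.8211 -0.0059] d0.079 disc [0 0] d0.000
```

>>> send_rows --rows '[{"dx":-0.7,"dy":0,"dz":20,"roll":0,"jaw":0},{"dx":0,"dy":0,"dz":12,"roll":0,"jaw":0},{"dx":0,"dy":0,"dz":4,"roll":0,"jaw":0},{"dx":0,"dy":0,"dz":0,"roll":0,"jaw":0},{"dx":0,"dy":0,"dz":0,"roll":0,"jaw":0},{"dx":0,"dy":0,"dz":0,"roll":0,"jaw":0},{"dx":0,"dy":0,"dz":0,"roll":0,"jaw":1},{"dx":0,"dy":0,"dz":0,"roll":0,"jaw":1},{"dx":0,"dy":0,"dz":0,"roll":0,"jaw":1},{"dx":0,"dy":0,"dz":0,"roll":0,"jaw":1},{"dx":0,"dy":0,"dz":0,"roll":0,"jaw":1},{"dx":0,"dy":0,"dz":0,"roll":0,"jaw":1}]'

```text
time_s: 7.5
ee_pos: [0.4434, 0.0401, 0.0171]
eef_rot: [3.142, -0.0, 0.262]
force: [0.4, 0.2, 2.9]
grip_width: 0.0197
grip_force: 20.0
```

>>> send_rows --rows '[{"dx":0,"dy":0,"dz":-20,"roll":0,"jaw":1},{"dx":0,"dy":0,"dz":-30,"roll":0,"jaw":1},{"dx":0,"dy":0,"dz":-35,"roll":0,"jaw":1},{"dx":0,"dy":0,"dz":0,"roll":0,"jaw":1},{"dx":0,"dy":0,"dz":0,"roll":0,"jaw":1},{"dx":0,"dy":0,"dz":0,"roll":0,"jaw":1}]'

```text
time_s: 8.0
ee_pos: [0.443, 0.0401, 0.1013]
eef_rot: [-3.141, 0.001, 0.262]
force: [0.5, -0.9, -1.2]
grip_width: 0.0195
grip_force: 20.0
```

```bash
python3 go.py .6162 .0007 .1 .6162 .0007 .038
```

```text
t 8.0 [0.443  0.0401 0.1013] [-3.1415e+00  6.0000e-04  2.6180e-01] w 0.0195
[0.6162 0.0007 0.1   ] tool shift mm [157.1  82.9   1.2]
[0.6162 0.0007 0.038 ] tool shift mm [ 0.  0. 62.]
scene 368 disc ((0.4447070360183716, 0.04036194458603859), 0.025697922334074974) tcp [0.4427 0.0401 0.1008] z 0.0831 0.1056
```

>>> send_rows --rows '[{"dx":15,"dy":8,"dz":0,"roll":0,"jaw":1},{"dx":28,"dy":15,"dz":0,"roll":0,"jaw":1},{"dx":28,"dy":15,"dz":0,"roll":0,"jaw":1},{"dx":28,"dy":15,"dz":0,"roll":0,"jaw":1},{"dx":28,"dy":15,"dz":0,"roll":0,"jaw":1},{"dx":20,"dy":10,"dz":0,"roll":0,"jaw":1},{"dx":10,"dy":5,"dz":0,"roll":0,"jaw":1},{"dx":0,"dy":0,"dz":20,"roll":0,"jaw":1},{"dx":0,"dy":0,"dz":25,"roll":0,"jaw":1},{"dx":0,"dy":0,"dz":10,"roll":0,"jaw":1},{"dx":0,"dy":0,"dz":0,"roll":0,"jaw":1},{"dx":0,"dy":0,"dz":0,"roll":0,"jaw":1}]'

```text
time_s: 9.1
ee_pos: [0.6162, 0.0006, 0.0466]
eef_rot: [-3.141, 0.001, 0.262]
force: [0.1, -0.2, 1.6]
grip_width: 0.0195
grip_force: 20.0
```

>>> send_rows --rows '[{"dx":0,"dy":0,"dz":0,"roll":0,"jaw":1},{"dx":0,"dy":0,"dz":0,"roll":0,"jaw":1}]'

```text
time_s: 9.27
ee_pos: [0.6171, 0.0006, 0.0483]
eef_rot: [3.141, -0.002, 0.262]
force: [-0.4, 0.1, -0.6]
grip_width: 0.0194
grip_force: 20.0
```

```bash
python3 go.py .6162 .0007 .0375
```

```text
t 9.27 [6.171e-01 6.000e-04 4.830e-02] [ 3.141e+00 -1.800e-03  2.618e-01] w 0.0194
[0.6162 0.0007 0.0375] tool shift mm [-0.8 -0.3 10.8]
scene 392 disc ((0.6159183979034424, 0.012904904782772064), 0.03782818838953972) tcp [6.169e-01 6.000e-04 4.800e-02] z 0.0185 0.0528
```

>>> send_rows --rows '[{"dx":0,"dy":0,"dz":6,"roll":0,"jaw":1},{"dx":0,"dy":0,"dz":3,"roll":0,"jaw":1},{"dx":0,"dy":0,"dz":0,"roll":0,"jaw":1},{"dx":0,"dy":0,"dz":0,"roll":0,"jaw":1},{"dx":0,"dy":0,"dz":0,"roll":0,"jaw":1},{"dx":0,"dy":0,"dz":0,"roll":0,"jaw":1}]'

```text
time_s: 9.87
ee_pos: [0.6165, 0.0006, 0.038]
eef_rot: [-3.142, -0.0, 0.262]
force: [0.9, 0.3, -0.5]
grip_width: 0.0198
grip_force: 20.0
```

>>> send_rows --rows '[{"dx":0,"dy":0,"dz":0.5,"roll":0,"jaw":1},{"dx":0,"dy":0,"dz":0,"roll":0,"jaw":0.1},{"dx":0,"dy":0,"dz":0,"roll":0,"jaw":0.1},{"dx":0,"dy":0,"dz":0,"roll":0,"jaw":0.1},{"dx":0,"dy":0,"dz":0,"roll":0,"jaw":0.1},{"dx":0,"dy":0,"dz":-15,"roll":0,"jaw":0.1},{"dx":0,"dy":0,"dz":-25,"roll":0,"jaw":0.1},{"dx":0,"dy":0,"dz":-25,"roll":0,"jaw":0},{"dx":0,"dy":0,"dz":0,"roll":0,"jaw":0},{"dx":0,"dy":0,"dz":0,"roll":0,"jaw":0},{"dx":0,"dy":0,"dz":0,"roll":0,"jaw":0}]'

```text
time_s: 10.78
ee_pos: [0.6161, 0.0006, 0.1017]
eef_rot: [-3.141, 0.001, 0.262]
force: [-0.5, -0.7, 0.1]
grip_width: 0.0472
grip_force: 0.0
```

```bash
python3 go.py .4540 -.1616 .102 .4540 -.1616 .016
```

```text
t 10.78 [6.161e-01 6.000e-04 1.017e-01] [-3.1413e+00  9.0000e-04  2.6180e-01] w 0.0472
[ 0.454  -0.1616  0.102 ] tool shift mm [-198.5  114.7   -0.2]
[ 0.454  -0.1616  0.016 ] tool shift mm [ 0.1  0.  86. ]
```

>>> send_rows --rows '[{"dx":-14.5,"dy":8.7,"dz":0,"roll":0,"jaw":0},{"dx":-34,"dy":20,"dz":0,"roll":0,"jaw":0},{"dx":-35,"dy":20,"dz":0,"roll":0,"jaw":0},{"dx":-35,"dy":20,"dz":0,"roll":0,"jaw":0},{"dx":-35,"dy":20,"dz":0,"roll":0,"jaw":0},{"dx":-30,"dy":17,"dz":0,"roll":0,"jaw":0},{"dx":-15,"dy":9,"dz":10,"roll":0,"jaw":0},{"dx":0,"dy":0,"dz":20,"roll":0,"jaw":0},{"dx":0,"dy":0,"dz":18,"roll":0,"jaw":0},{"dx":0,"dy":0,"dz":0,"roll":0,"jaw":0},{"dx":0,"dy":0,"dz":0,"roll":0,"jaw":0},{"dx":0,"dy":0,"dz":0,"roll":0,"jaw":0}]'

```text
time_s: 11.78
ee_pos: [0.4546, -0.1615, 0.0548]
eef_rot: [-3.142, 0.0, 0.262]
force: [0.1, -0.2, 0.4]
grip_width: 0.0466
grip_force: 0.0
```

```bash
python3 go.py .4540 -.1616 .016; python3 - <<'E'
from h import *
import meas
for n in('top','scene'):
    f,W=snap(n,n+'3.png');print(n);meas.hubs(f,W,0)
E
```

```text
t 11.78 [ 0.4546 -0.1615  0.0548] [-3.1415e+00  1.0000e-04  2.6210e-01] w 0.0466
[ 0.454  -0.1616  0.016 ] tool shift mm [-0.6 -0.1 38.8]
top
[190.  31.] 781 ztop 0.073 base 0.021 top [0.8684 0.249 ] d0.051 disc [0.8862 0.2624] d0.097
[317. 155.] 499 ztop 0.063 base 0.023 top [6.156e-01 1.000e-04] d0.020 disc [6.169e-01 1.000e-04] d0.055
[280. 163.] 708 ztop 0.063 base 0.025 top [0.5997 0.0732] d0.020 disc [0.6017 0.0735] d0.065
[182. 275.] 195 ztop 0.043 base 0.003 top [0.3792 0.2734] d0.020 disc [0.3803 0.2725] d0.032
scene
[112.  21.] 1534 ztop 0.074 base 0.007 top [ 0.3708 -0.9259] d0.147 disc [ 0.3508 -0.9142] d0.213
[276. 161.] 306 ztop 0.043 base 0.002 top [ 0.4551 -0.1611] d0.019 disc [ 0.4542 -0.161 ] d0.043
[277. 252.] 658 ztop 0.063 base 0.025 top [6.172e-01 5.000e-04] d0.019 disc [0.6167 0.0007] d0.053
[484. 253.] 334 ztop 0.043 base 0.004 top [0.3825 0.2736] d0.020 disc [0.382  0.2739] d0.032
[316. 271.] 982 ztop 0.063 base 0.025 top [0.6009 0.073 ] d0.020 disc [0.601 0.074] d0.062
[180. 350.] 311 ztop 0.020 base 0.005 top [ 0.819  -0.0078] d0.087 disc [0 0] d0.000
```

>>> send_rows --rows '[{"dx":-0.4,"dy":0,"dz":20,"roll":0,"jaw":0},{"dx":0,"dy":0,"dz":13,"roll":0,"jaw":0},{"dx":0,"dy":0,"dz":5,"roll":0,"jaw":0},{"dx":0,"dy":0,"dz":0,"roll":0,"jaw":0},{"dx":0,"dy":0,"dz":0,"roll":0,"jaw":0},{"dx":0,"dy":0,"dz":0,"roll":0,"jaw":0},{"dx":0,"dy":0,"dz":0,"roll":0,"jaw":1},{"dx":0,"dy":0,"dz":0,"roll":0,"jaw":1},{"dx":0,"dy":0,"dz":0,"roll":0,"jaw":1},{"dx":0,"dy":0,"dz":0,"roll":0,"jaw":1},{"dx":0,"dy":0,"dz":0,"roll":0,"jaw":1},{"dx":0,"dy":0,"dz":0,"roll":0,"jaw":1}]'

```text
time_s: 12.88
ee_pos: [0.4541, -0.1617, 0.0166]
eef_rot: [3.141, -0.0, 0.262]
force: [-1.6, 0.0, 2.0]
grip_width: 0.0191
grip_force: 20.0
```

>>> send_rows --rows '[{"dx":0,"dy":0,"dz":-20,"roll":0,"jaw":1},{"dx":0,"dy":0,"dz":-30,"roll":0,"jaw":1},{"dx":0,"dy":0,"dz":-40,"roll":0,"jaw":1},{"dx":0,"dy":0,"dz":0,"roll":0,"jaw":1},{"dx":0,"dy":0,"dz":0,"roll":0,"jaw":1},{"dx":0,"dy":0,"dz":0,"roll":0,"jaw":1}]'

```text
time_s: 13.38
ee_pos: [0.4537, -0.1616, 0.1059]
eef_rot: [-3.141, 0.0, 0.262]
force: [-0.9, -0.3, -1.6]
grip_width: 0.0194
grip_force: 20.0
```

```bash
python3 go.py .6308 -.0728 .1 .6308 -.0728 .0375
```

```text
t 13.38 [ 0.4537 -0.1616  0.1059] [-3.1413e+00  4.0000e-04  2.6180e-01] w 0.0194
[ 0.6308 -0.0728  0.1   ] tool shift mm [194.  -39.9   5.8]
[ 0.6308 -0.0728  0.0375] tool shift mm [ 0.   0.  62.5]
scene 188 disc ((0.4566139280796051, -0.15851670503616333), 0.01932963728904724) tcp [ 0.4534 -0.1614  0.1052] z 0.089 0.1101
```

>>> send_rows --rows '[{"dx":15,"dy":-3,"dz":0,"roll":0,"jaw":1},{"dx":30,"dy":-6,"dz":0,"roll":0,"jaw":1},{"dx":35,"dy":-7,"dz":0,"roll":0,"jaw":1},{"dx":35,"dy":-7,"dz":0,"roll":0,"jaw":1},{"dx":35,"dy":-8,"dz":0,"roll":0,"jaw":1},{"dx":30,"dy":-6,"dz":0,"roll":0,"jaw":1},{"dx":14,"dy":-3,"dz":0,"roll":0,"jaw":1},{"dx":0,"dy":0,"dz":20,"roll":0,"jaw":1},{"dx":0,"dy":0,"dz":25,"roll":0,"jaw":1},{"dx":0,"dy":0,"dz":13,"roll":0,"jaw":1},{"dx":0,"dy":0,"dz":0,"roll":0,"jaw":1},{"dx":0,"dy":0,"dz":0,"roll":0,"jaw":1}]'

```text
time_s: 14.48
ee_pos: [0.6306, -0.0729, 0.0478]
eef_rot: [-3.141, 0.002, 0.262]
force: [-0.0, -0.4, 0.4]
grip_width: 0.0196
grip_force: 20.0
```

>>> send_rows --rows '[{"dx":0,"dy":0,"dz":0,"roll":0,"jaw":1},{"dx":0,"dy":0,"dz":0,"roll":0,"jaw":1},{"dx":0,"dy":0,"dz":0,"roll":0,"jaw":1},{"dx":0,"dy":0,"dz":0,"roll":0,"jaw":1}]'

```text
time_s: 14.82
ee_pos: [0.6314, -0.073, 0.0493]
eef_rot: [3.141, -0.001, 0.262]
force: [0.8, -0.3, -0.7]
grip_width: 0.0193
grip_force: 20.0
```

```bash
python3 go.py .6308 -.0728 .0372
```

```text
t 14.82 [ 0.6314 -0.073   0.0493] [ 3.1411e+00 -1.2000e-03  2.6170e-01] w 0.0193
[ 0.6308 -0.0728  0.0372] tool shift mm [-0.5 -0.3 12.1]
scene 246 disc ((0.6323639750480652, -0.07216475903987885), 0.020517753437161446) tcp [ 0.6312 -0.0729  0.0489] z 0.0192 0.0536
```

>>> send_rows --rows '[{"dx":0,"dy":0,"dz":7,"roll":0,"jaw":1},{"dx":0,"dy":0,"dz":4,"roll":0,"jaw":1},{"dx":0,"dy":0,"dz":0,"roll":0,"jaw":1},{"dx":0,"dy":0,"dz":0,"roll":0,"jaw":1},{"dx":0,"dy":0,"dz":0,"roll":0,"jaw":1},{"dx":0,"dy":0,"dz":0,"roll":0,"jaw":1}]'

```text
time_s: 15.42
ee_pos: [0.631, -0.0728, 0.0375]
eef_rot: [-3.142, 0.0, 0.262]
force: [-1.5, 0.5, -1.2]
grip_width: 0.0199
grip_force: 20.0
```

>>> send_rows --rows '[{"dx":0,"dy":0,"dz":0.5,"roll":0,"jaw":1},{"dx":0,"dy":0,"dz":0,"roll":0,"jaw":0.1},{"dx":0,"dy":0,"dz":0,"roll":0,"jaw":0.1},{"dx":0,"dy":0,"dz":0,"roll":0,"jaw":0.1},{"dx":0,"dy":0,"dz":0,"roll":0,"jaw":0.1},{"dx":0,"dy":0,"dz":-15,"roll":0,"jaw":0.1},{"dx":0,"dy":0,"dz":-25,"roll":0,"jaw":0.1},{"dx":0,"dy":0,"dz":-25,"roll":0,"jaw":0},{"dx":0,"dy":0,"dz":0,"roll":0,"jaw":0},{"dx":0,"dy":0,"dz":0,"roll":0,"jaw":0},{"dx":0,"dy":0,"dz":0,"roll":0,"jaw":0}]'

```text
time_s: 16.33
ee_pos: [0.6307, -0.0728, 0.1012]
eef_rot: [-3.141, 0.001, 0.262]
force: [-0.2, 0.0, -0.9]
grip_width: 0.0472
grip_force: 0.0
```

```bash
python3 go.py .381 .2732 .102 .381 .2732 .016
```

```text
t 16.33 [ 0.6307 -0.0728  0.1012] [-3.1412e+00  9.0000e-04  2.6180e-01] w 0.0472
[0.381  0.2732 0.102 ] tool shift mm [-151.6 -398.8   -0.5]
[0.381  0.2732 0.016 ] tool shift mm [ 0.1  0.  86. ]
```

>>> send_rows --rows '[{"dx":-8.6,"dy":-21.8,"dz":0,"roll":0,"jaw":0},{"dx":-13,"dy":-35,"dz":0,"roll":0,"jaw":0},{"dx":-13,"dy":-35,"dz":0,"roll":0,"jaw":0},{"dx":-13,"dy":-35,"dz":0,"roll":0,"jaw":0},{"dx":-13,"dy":-35,"dz":0,"roll":0,"jaw":0},{"dx":-13,"dy":-35,"dz":0,"roll":0,"jaw":0},{"dx":-13,"dy":-35,"dz":0,"roll":0,"jaw":0},{"dx":-13,"dy":-35,"dz":0,"roll":0,"jaw":0},{"dx":-13,"dy":-35,"dz":0,"roll":0,"jaw":0},{"dx":-13,"dy":-35,"dz":0,"roll":0,"jaw":0},{"dx":-13,"dy":-35,"dz":0,"roll":0,"jaw":0},{"dx":-13,"dy":-27,"dz":0,"roll":0,"jaw":0}]'

```text
time_s: 17.33
ee_pos: [0.3794, 0.2746, 0.1009]
eef_rot: [3.141, 0.002, 0.262]
force: [0.8, -0.7, -0.0]
grip_width: 0.0473
grip_force: 0.0
```

>>> send_rows --rows '[{"dx":0,"dy":0,"dz":10,"roll":0,"jaw":0},{"dx":0,"dy":0,"dz":20,"roll":0,"jaw":0},{"dx":0,"dy":0,"dz":15,"roll":0,"jaw":0},{"dx":0,"dy":0,"dz":0,"roll":0,"jaw":0},{"dx":0,"dy":0,"dz":0,"roll":0,"jaw":0},{"dx":0,"dy":0,"dz":0,"roll":0,"jaw":0}]'

```text
time_s: 17.83
ee_pos: [0.3817, 0.2729, 0.0572]
eef_rot: [3.142, 0.0, 0.261]
force: [-0.3, 0.2, 0.5]
grip_width: 0.0469
grip_force: 0.0
```

```bash
python3 go.py .381 .2732 .016; python3 - <<'E'
from h import *
import meas
for n in('top','scene'):
    f,W=snap(n,n+'4.png');print(n);meas.hubs(f,W,0)
E
```

```text
t 17.83 [0.3817 0.2729 0.0572] [3.1415e+00 1.0000e-04 2.6140e-01] w 0.0469
[0.381  0.2732 0.016 ] tool shift mm [-0.6 -0.5 41.2]
top
[189.  31.] 732 ztop 0.073 base 0.020 top [0.8678 0.2501] d0.052 disc [0.885  0.2654] d0.098
[352. 147.] 315 ztop 0.063 base 0.024 top [ 0.6303 -0.0734] d0.020 disc [ 0.6324 -0.0721] d0.045
[316. 155.] 497 ztop 0.063 base 0.022 top [6.152e-01 3.000e-04] d0.020 disc [0.6169 0.001 ] d0.055
[280. 163.] 708 ztop 0.062 base 0.024 top [0.5997 0.0731] d0.020 disc [0.6018 0.0731] d0.065
scene
[112.  21.] 1535 ztop 0.074 base 0.007 top [ 0.3711 -0.9247] d0.148 disc [ 0.3501 -0.9145] d0.211
[241. 233.] 444 ztop 0.063 base 0.024 top [ 0.6322 -0.0726] d0.019 disc [ 0.628  -0.0739] d0.049
[277. 252.] 658 ztop 0.063 base 0.025 top [0.6176 0.0009] d0.019 disc [0.6175 0.001 ] d0.051
[484. 253.] 330 ztop 0.043 base 0.003 top [0.3827 0.2733] d0.020 disc [0.3823 0.2741] d0.032
[316. 271.] 984 ztop 0.063 base 0.025 top [0.6007 0.074 ] d0.020 disc [0.6013 0.0739] d0.062
[180. 350.] 324 ztop 0.021 base 0.005 top [ 0.8174 -0.009 ] d0.092 disc [0 0] d0.000
```

>>> send_rows --rows '[{"dx":-0.4,"dy":0,"dz":20,"roll":0,"jaw":0},{"dx":0,"dy":0,"dz":15,"roll":0,"jaw":0},{"dx":0,"dy":0,"dz":5,"roll":0,"jaw":0},{"dx":0,"dy":0,"dz":0,"roll":0,"jaw":0},{"dx":0,"dy":0,"dz":0,"roll":0,"jaw":0},{"dx":0,"dy":0,"dz":0,"roll":0,"jaw":0},{"dx":0,"dy":0,"dz":0,"roll":0,"jaw":1},{"dx":0,"dy":0,"dz":0,"roll":0,"jaw":1},{"dx":0,"dy":0,"dz":0,"roll":0,"jaw":1},{"dx":0,"dy":0,"dz":0,"roll":0,"jaw":1},{"dx":0,"dy":0,"dz":0,"roll":0,"jaw":1},{"dx":0,"dy":0,"dz":0,"roll":0,"jaw":1}]'

```text
time_s: 18.93
ee_pos: [0.3811, 0.2731, 0.0171]
eef_rot: [-3.142, -0.0, 0.262]
force: [-0.1, -0.6, 2.1]
grip_width: 0.0198
grip_force: 20.0
```

>>> send_rows --rows '[{"dx":0,"dy":0,"dz":-20,"roll":0,"jaw":1},{"dx":0,"dy":0,"dz":-35,"roll":0,"jaw":1},{"dx":0,"dy":0,"dz":-40,"roll":0,"jaw":1},{"dx":0,"dy":0,"dz":-10,"roll":0,"jaw":1},{"dx":0,"dy":0,"dz":0,"roll":0,"jaw":1},{"dx":0,"dy":0,"dz":0,"roll":0,"jaw":1},{"dx":0,"dy":0,"dz":0,"roll":0,"jaw":1}]'

```text
time_s: 19.52
ee_pos: [0.3803, 0.2726, 0.1204]
eef_rot: [3.141, 0.002, 0.262]
force: [-0.8, 0.6, -0.5]
grip_width: 0.0196
grip_force: 20.0
```

```bash
python3 go.py .645 -.146 .12 .645 -.146 .0375
```

```text
t 19.52 [0.3803 0.2726 0.1204] [3.1409e+00 2.3000e-03 2.6180e-01] w 0.0196
[ 0.645 -0.146  0.12 ] tool shift mm [1.473e+02 4.729e+02 3.000e-01]
[ 0.645  -0.146   0.0375] tool shift mm [ 0.2 -0.1 82.5]
scene 200 disc ((0.3848923444747925, 0.2723225951194763), 0.014520217664539814) tcp [0.3804 0.2727 0.1204] z 0.104 0.1253
```

>>> send_rows --rows '[{"dx":5,"dy":18,"dz":0,"roll":0,"jaw":1},{"dx":11,"dy":35,"dz":0,"roll":0,"jaw":1},{"dx":11,"dy":35,"dz":0,"roll":0,"jaw":1},{"dx":11,"dy":35,"dz":0,"roll":0,"jaw":1},{"dx":11,"dy":35,"dz":0,"roll":0,"jaw":1},{"dx":11,"dy":35,"dz":0,"roll":0,"jaw":1},{"dx":11,"dy":35,"dz":0,"roll":0,"jaw":1},{"dx":11,"dy":35,"dz":0,"roll":0,"jaw":1},{"dx":11,"dy":35,"dz":0,"roll":0,"jaw":1},{"dx":11,"dy":35,"dz":0,"roll":0,"jaw":1},{"dx":11,"dy":35,"dz":0,"roll":0,"jaw":1},{"dx":11,"dy":35,"dz":0,"roll":0,"jaw":1}]'

```text
time_s: 20.62
ee_pos: [0.6073, -0.0854, 0.1204]
eef_rot: [-3.141, 0.002, 0.262]
force: [0.7, 1.1, 0.1]
grip_width: 0.0195
grip_force: 20.0
```

>>> send_rows --rows '[{"dx":11,"dy":35,"dz":0,"roll":0,"jaw":1},{"dx":10,"dy":35,"dz":0,"roll":0,"jaw":1},{"dx":0,"dy":0,"dz":0,"roll":0,"jaw":1},{"dx":0,"dy":0,"dz":0,"roll":0,"jaw":1},{"dx":0,"dy":0,"dz":0,"roll":0,"jaw":1},{"dx":0,"dy":0,"dz":0,"roll":0,"jaw":1}]'

```text
time_s: 21.12
ee_pos: [0.645, -0.1447, 0.1214]
eef_rot: [-3.141, 0.001, 0.263]
force: [-0.2, 0.2, -0.2]
grip_width: 0.0199
grip_force: 20.0
```

```bash
python3 go.py .645 -.146 .0375
```

```text
t 21.12 [ 0.645  -0.1447  0.1214] [-3.1409e+00  9.0000e-04  2.6280e-01] w 0.0199
[ 0.645  -0.146   0.0375] tool shift mm [-0.2  1.3 83.9]
scene 167 disc ((0.6462622880935669, -0.14432577788829803), 0.016215970739722252) tcp [ 0.6452 -0.1447  0.122 ] z 0.105 0.127
```

>>> send_rows --rows '[{"dx":0,"dy":1,"dz":15,"roll":0,"jaw":1},{"dx":0,"dy":0,"dz":25,"roll":0,"jaw":1},{"dx":0,"dy":0,"dz":22,"roll":0,"jaw":1},{"dx":0,"dy":0,"dz":10,"roll":0,"jaw":1},{"dx":0,"dy":0,"dz":0,"roll":0,"jaw":1},{"dx":0,"dy":0,"dz":0,"roll":0,"jaw":1},{"dx":0,"dy":0,"dz":0,"roll":0,"jaw":1},{"dx":0,"dy":0,"dz":0,"roll":0,"jaw":1}]'

```text
time_s: 21.88
ee_pos: [0.6464, -0.1468, 0.0516]
eef_rot: [3.14, -0.002, 0.262]
force: [-0.5, -0.7, -0.6]
grip_width: 0.0195
grip_force: 20.0
```

```bash
python3 go.py .645 -.146 .0375
```

```text
t 21.88 [ 0.6464 -0.1468  0.0516] [ 3.1404e+00 -2.1000e-03  2.6200e-01] w 0.0195
[ 0.645  -0.146   0.0375] tool shift mm [-1.2 -1.2 14.1]
scene 142 disc ((0.6362451910972595, -0.13304513692855835), 0.032602954655885696) tcp [ 0.6462 -0.1469  0.0512] z 0.0212 0.0558
```

>>> send_rows --rows '[{"dx":-0.4,"dy":-0.5,"dz":8,"roll":0,"jaw":1},{"dx":0,"dy":0,"dz":5,"roll":0,"jaw":1},{"dx":0,"dy":0,"dz":0,"roll":0,"jaw":1},{"dx":0,"dy":0,"dz":0,"roll":0,"jaw":1},{"dx":0,"dy":0,"dz":0,"roll":0,"jaw":1},{"dx":0,"dy":0,"dz":0,"roll":0,"jaw":1}]'

```text
time_s: 22.48
ee_pos: [0.645, -0.1464, 0.0367]
eef_rot: [-3.141, 0.0, 0.262]
force: [-0.6, 0.1, 0.1]
grip_width: 0.0196
grip_force: 20.0
```

>>> send_rows --rows '[{"dx":0,"dy":0,"dz":0,"roll":0,"jaw":0.2},{"dx":0,"dy":0,"dz":0,"roll":0,"jaw":0.2},{"dx":0,"dy":0,"dz":0,"roll":0,"jaw":0.2},{"dx":0,"dy":0,"dz":0,"roll":0,"jaw":0.2},{"dx":0,"dy":0,"dz":-15,"roll":0,"jaw":0.2},{"dx":0,"dy":0,"dz":-25,"roll":0,"jaw":0.2},{"dx":0,"dy":0,"dz":-35,"roll":0,"jaw":0.2},{"dx":-35,"dy":0,"dz":-10,"roll":0,"jaw":0.2},{"dx":-40,"dy":0,"dz":0,"roll":0,"jaw":0.2},{"dx":-40,"dy":0,"dz":0,"roll":0,"jaw":0.2},{"dx":-40,"dy":10,"dz":0,"roll":0,"jaw":0.2},{"dx":-20,"dy":10,"dz":0,"roll":0,"jaw":0.2}]'

```text
time_s: 23.48
ee_pos: [0.4781, -0.2114, 0.1222]
eef_rot: [-3.142, 0.0, 0.262]
force: [1.7, -1.1, 0.4]
grip_width: 0.0371
grip_force: 0.0
```

>>> send_rows --rows '[{"dx":0,"dy":0,"dz":0,"roll":0,"jaw":0.2},{"dx":0,"dy":0,"dz":0,"roll":0,"jaw":0.2},{"dx":0,"dy":0,"dz":0,"roll":0,"jaw":0.2}]'

```text
time_s: 23.73
ee_pos: [0.4818, -0.2109, 0.1222]
eef_rot: [3.141, -0.001, 0.262]
force: [0.0, 0.2, 0.0]
grip_width: 0.0373
grip_force: 0.0
```

```bash
python3 - <<'E'
from h import *
import meas
for n in('top','scene'):
    f,W=snap(n);print(n);meas.hubs(f,W,0)
    a=f[100:200,230:440] if n=='top' else f[170:310,160:370]
    cv2.imwrite('pics/%s5.png'%n,cv2.resize(a[:,:,::-1],None,fx=3,fy=3,interpolation=cv2.INTER_CUBIC))
E
```

```text
top
[190.  31.] 792 ztop 0.072 base 0.020 top [0.8684 0.2505] d0.052 disc [0.887  0.2635] d0.098
[389. 140.] 189 ztop 0.064 base 0.025 top [ 0.644  -0.1465] d0.020 disc [ 0.6438 -0.1471] d0.033
[352. 147.] 313 ztop 0.063 base 0.025 top [ 0.6303 -0.0733] d0.020 disc [ 0.6325 -0.0724] d0.045
[317. 155.] 497 ztop 0.063 base 0.023 top [6.157e-01 1.000e-04] d0.020 disc [6.168e-01 6.000e-04] d0.055
[280. 163.] 710 ztop 0.063 base 0.025 top [0.5998 0.0733] d0.020 disc [0.6015 0.0734] d0.064
scene
[112.  21.] 1533 ztop 0.074 base 0.007 top [ 0.3713 -0.9245] d0.147 disc [ 0.3517 -0.9142] d0.211
[208. 214.] 306 ztop 0.063 base 0.023 top [ 0.6447 -0.1468] d0.020 disc [ 0.6458 -0.1452] d0.031
[241. 233.] 445 ztop 0.063 base 0.025 top [ 0.6321 -0.0729] d0.020 disc [ 0.6287 -0.0746] d0.049
[277. 252.] 659 ztop 0.063 base 0.025 top [6.176e-01 6.000e-04] d0.020 disc [6.166e-01 5.000e-04] d0.053
[316. 271.] 983 ztop 0.063 base 0.026 top [0.601  0.0739] d0.020 disc [0.6011 0.0731] d0.063
[180. 350.] 288 ztop 0.019 base 0.005 top [ 0.8194 -0.0083] d0.088 disc [0 0] d0.000
```

View pics/scene5.png

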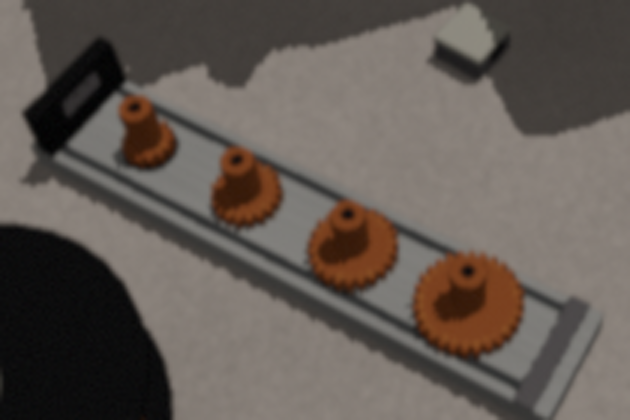

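View pics/top5.png

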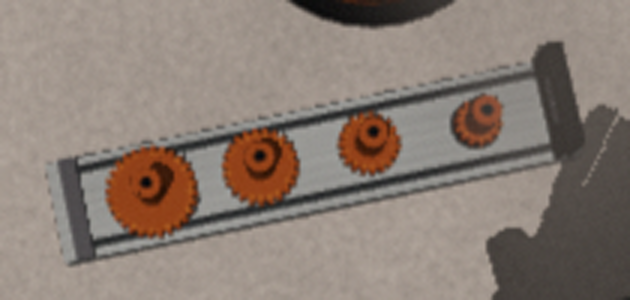

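Both crops show the gears upright in size order, smallest at the stop. In the scene crop they are at about (148,135), (245,190), (350,245) and (468,300). Each is within about 1.5 mm of its mark, and the arm is clear.

```bash
python3 -c "
from station import *
print(hand_in())"
```

```text
the job is handed in; nothing more can be done
None
```

The four gears are on the marks in size order, smallest at the end stop, hubs up and released, each within about 1.5 mm of its mark by the cameras; the job is handed in at about 24 s, and no verdict was returned.

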